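# Clamp the microplate on the shaker and start it

## Robot

A 6-joint arm with a two-finger parallel gripper is mounted at the origin on a cart in front of the work surface, level with it; the furniture and walls round the work are solid. World frame = base frame: x ahead of the robot, y to its left, z up, the work surface at z = 0. Lengths are in m, angles in rad, forces in N, time in s.
With the tool pointing down it reaches from about 0.375 to 0.9 m from the base axis. Payload 3.1 kg.
Tool frame: the origin (TCP) lies at the very end of the fingers, on their centre line; the grasp point (between the pads) lies 19 mm behind it; z points along the fingers, y is the line along which they close (so a half turn about z gives the same grasp; the last joint's range is limited). The gripper opens to 87 mm and grips with 3 to 60 N. Pads are 19 mm wide; open, the fingers measure 117 mm over their backs; the gripper's body (75 mm by 190 mm) begins 51 mm behind the grasp point.
Start: joints at [1.014, 0.527, 1.433, -0, 1.181, -0.178], TCP at [0.231, 0.581, 0.223] pointing down, gripper open.
Joint ranges: [-3.08, 3.08], [-0.75, 2.2], [0.22, 2.44], [-1.43, 4.57], [0, 2.65], [-2.85, 2.85]. Speed limits (rad/s): [2.79, 2.79, 3.14, 3.14, 3.14, 3.14].

## Interface

Orientations are given as a unit quaternion [x, y, z, w].
In Python, from rig import status, viewer, robot gives the robot as it stands.
- The arm moves only by the tool arm_command, never from a script. Its arguments are lists of equal length, an entry for each row: "delta_rot": the turn, a rotation vector about the tool's x, y, z in degrees, a list of three; "delta_pos": the shift along the tool's x, y, z in m, a list of three; "gripper": the closure, from -1 (fully open) to 1 (shut). In form: {"delta_rot": [[rx, ry, rz], ...], "delta_pos": [[dx, dy, dz], ...], "gripper": [gripper, ...]}. A call has 1 to 12 rows; each row is the pose to reach, as a shift and turn from the pose commanded when the call began, along the tool's axes at that moment; what a row does not reach only later rows make up. A row lasts 1/12 s, in which the tool goes at most 41.7 mm and 7.16 degrees, less where a joint would pass 70% of its speed; a pose out of reach is approached as far as the arm can. A call with a gripper value outside its range is refused whole. The fingers move at their own pace and stop on an object; "grip_force" is the grip in N (left out, the last holds). Time passes only in rows, so rows that repeat a pose let the fingers close. It gives the time, the measured TCP pose, the force, the opening and the grip force at its end, in the units of the state.
- status.get_obs(): the state, without advancing time (a new reading comes with each control period).
- viewer.camera(name): name is "side" or "top"; returns a dict with "pixels" (400x640x3 uint8, blue, green, red), "fx", "fy", "cx", "cy" (pixels), "pose" (4x4, takes a point from camera to world coordinates). Camera axes: x right, y down, z forward; pixel columns grow to the right and rows downward; lengths in m; the calibration is good to about 2 mm. A picture is of the moment at which its call begins. There is no depth.
- robot.hand_in(): hands the job in; it is judged then, once.
The state is a dict: "time": time; "q": joint angles; "joint_velocities": joint speeds; "joint_torque": joint torques, N m; "position": TCP position; "tool_rot": TCP orientation; "ft_force": force on the tool from outside, world axes, zero at the start; "moment": the same for the moment, N m; "grip_width": finger opening in m; "grip_force": force on a finger pad.
Only numpy, scipy, OpenCV 4.12 (cv2) and the standard library are available. Lean on these libraries where they do the work, as an engineer would, in place of code of your own. Each camera call takes 0.05 s, during which the arm holds its last target. There are 200 camera calls.

## Task

Get the 96-well plate ready to shake: with a fingertip push it back along the shaker's platform, without lifting it, until it sits fully home against the rear stops. Then slide the clamp lever backwards past its first click, all the way to the second stop, so that the jaw locks the plate, and only then press the start key and let go. Leave the small bottles and the glass jar beside the shaker standing where they are.

Things in the scene. Friction and masses are not known exactly. Their poses are not given: they have to be found in the camera images.
- shaker: Fixed microplate shaker, white housing, 214 x 206 mm, 68 mm high, turned up to 16 degrees. Origin on the table under its middle; x points from the front panel to the rear stops, y to its left, z up. In this frame (mm): platform x -53..93, y -103..103, dark mat top z = 68, on which the plate lies; front panel x -117..-53 at z = 46 with a display, a 14 mm high dial and the start key.
- well_plate: Loose white 96-well plate, 128 x 86 x 14 mm, 35 to 75 g. Origin: centre of its underside; its own x axis is its 128 mm length, which lies across the shaker (along the shaker's y). At the start it lies on the mat 14 to 27 mm in front of the rear stops, up to 2 degrees askew, and slides easily.
- plate_home (a point): Where the plate's origin is when the plate is home: x 29, y 19.5, z 68 mm in the shaker's frame; the plate's front long side is then at x = -14, its rear side at x = 72 against the front faces of two rear stops (tops z = 79). Left fence: inner face y = 84, top z = 79. Its axes are the shaker's.
- clamp_lever (a joint): Travel of the clamp lever along the shaker's +x, m: 0 open (nearest the panel), 0.017 to 0.0205 first click, 0.0435 to 0.045 second stop (hard end). It stays in a click. Push needed, friction included: up to about 8 N to the first click (crest at 9 mm), up to about 10 N from there to the second (crest at 32 mm, after which it snaps on by itself), and more if pushed fast (25 N per m/s).
- lever_top (a point): Middle of the top of the lever's upright black grip at the right end of the platform, 35 mm above the mat; moves with the lever. The grip is 13 mm along the sliding direction, 19 mm wide, and its flat front and rear faces reach 26 mm down from this point.
- start_key (a joint): Travel of the spring start key, m: 0 up, 0.005 fully down; 5 N push it fully down. It works from 0.003 on.
- start_key_top (a point): Centre of the top of the start key, a round 26 mm white key on the right of the front panel; it is pressed straight down.
- conjugate: Loose small black bottle, 32 mm in diameter, 64 mm high, left of the shaker; origin at its underside.
- substrate: Loose small white bottle with a blue label, 27 mm in diameter, 53 mm high, left of the shaker; origin at its underside.
- drop_vial: Loose small amber vial with a white cap, 25 mm in diameter, 48 mm high, left of the shaker; origin at its underside.
- stop_reagent: Loose red dropper bottle with a pointed white cap, 33 mm in diameter, 73 mm high, close to the right side of the shaker; origin at its underside.
- glass_jar: Loose small glass jar, 38 mm in diameter, 78 mm high, close to the right side of the shaker; origin at its underside.
- clamp_jaw_face (a point): Lower middle of the face of the aluminium clamp jaw (62 mm long, 12 mm high, top z = 79 in the shaker's frame), which stands between the plate's right end and the lever. The lever drives it sideways: 8.5 mm from the plate's place when open, about 5 mm at the first click, under 1 mm at the second stop.

How it is judged:
By the outcome, as a careful person would: the job done as asked, in the order asked, and still so for the second after the job is handed in, with the robot touching nothing.
It also fails if it takes over 45 s, if anything falls off the work surface, if the arm or the gripper's body presses on something with over 40 N, if the wrist force passes 120 N, or if a joint passes its speed limit or range.

## Working session

There is one attempt and no reset: what is moved stays moved. The work goes in short steps, Python scripts to look and compute and a tool call to move; the robot and the scene stay as the last step left them, time stands still between calls to the robot, and variables do not carry over. Pictures are saved under pics/ and viewed, at most 10 in all, crops included, and the job is handed in when it is done.

Besides the shell and the picture viewer there is one more tool, called after "Emit:" as name(argument=value, ...) on one line, values as JSON. arm_command: Moves the arm, as the interface text tells. Its arguments: {"type":"object","properties":{"delta_rot":{"type":"array","items":{"type":"array","items":{"type":"number"}}},"delta_pos":{"type":"array","items":{"type":"array","items":{"type":"number"}}},"gripper":{"type":"array","items":{"type":"number"}},"grip_force":{"type":"number"}},"required":["delta_rot","delta_pos","gripper"]}

```bash
mkdir -p pics
python3 - <<'E'
from rig import status, viewer
import cv2,numpy as np,json
for n in("top","side"):
    c=viewer.camera(n); cv2.imwrite(f"pics/{n}0.png",c["pixels"]); print(n,c["fx"],c["fy"],c["cx"],c["cy"]);print(np.round(c["pose"],4).tolist())
o=status.get_obs();print(o["time"],o["position"],o["tool_rot"],o["ft_force"],o["grip_width"])
E
```

```text
top 444.26547300671075 444.26547300671075 316.7907774764432 195.16977996591734
[[-0.0144, -0.9897, 0.1427, 0.3852], [-0.9999, 0.0147, 0.0011, 0.1499], [-0.0032, -0.1427, -0.9898, 1.1717], [0.0, 0.0, 0.0, 1.0]]
side 471.4830844730749 471.4830844730749 326.3522422023438 203.2004516598798
[[-0.9424, 0.2765, -0.188, 0.6958], [0.3341, 0.7559, -0.563, 0.6339], [-0.0136, -0.5934, -0.8048, 0.7984], [0.0, 0.0, 0.0, 1.0]]
0.1 [0.2307597  0.5801359  0.22167887] [ 1.88270494e-01  9.82116726e-01 -9.17777352e-04 -3.40819247e-04] [ 0.03534096 -0.263319    0.31909174] 0.08676477822357252
```

View pics/top0.png

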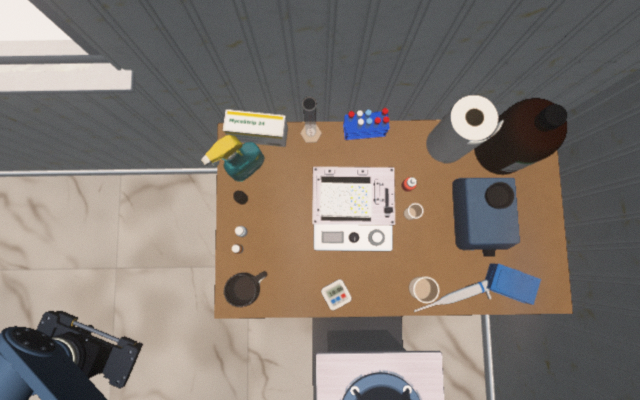

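View pics/side0.png

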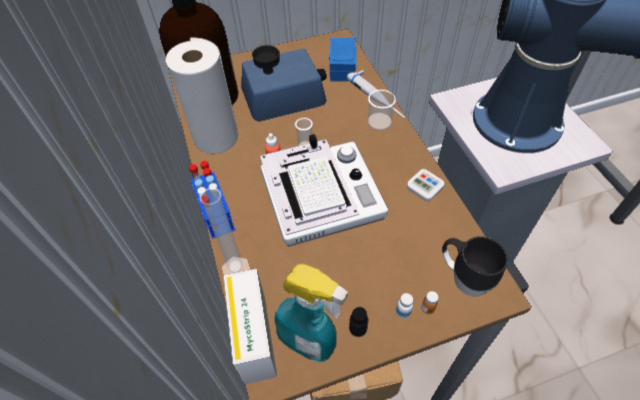

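The shaker is at about (353,208) in the top view, with its panel towards the robot. The red bottle is at (409,184) and the jar at (414,212). I'll enlarge both views to read points.

Run:
```python
import cv2
for n,(x,y,w,h) in dict(top=(303,160,130,96),side=(250,125,145,120)).items():
    s=6 if n=="top" else 5
    im=cv2.imread(f"pics/{n}0.png")[y:y+h,x:x+w]
    cv2.imwrite(f"pics/{n}0c.png",cv2.resize(im,None,fx=s,fy=s,interpolation=cv2.INTER_CUBIC))
```

```text
(no output)
```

View pics/top0c.png

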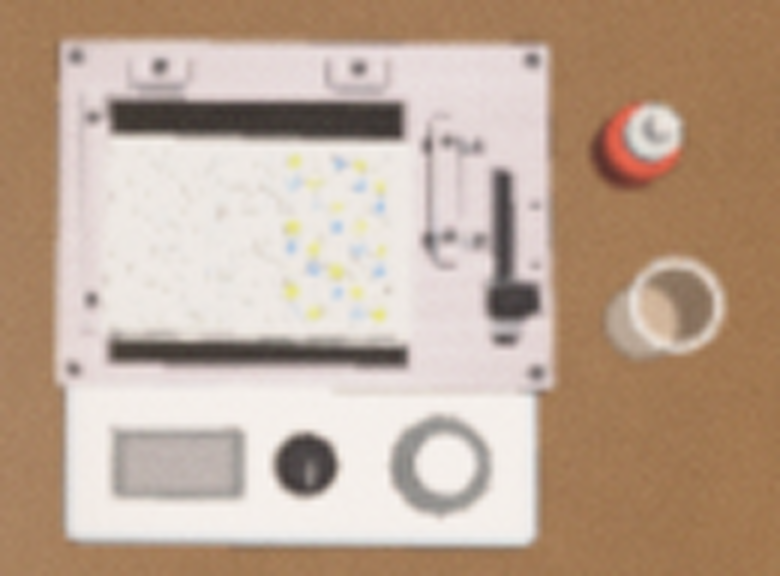

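View pics/side0c.png

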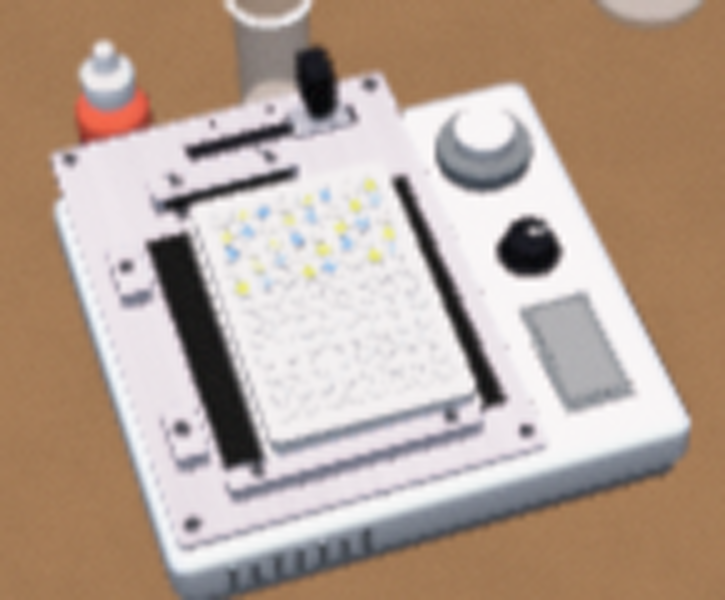

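Top crop, platform corners: (62,41), (549,45), (551,390) and (58,383). Key (447,464), lever grip top about (513,299), plate front edge at y≈338. Side crop, platform corners: (55,157), (383,75), (545,448) and (180,547). Key (486,132), lever top (313,55).

```bash
cat > h.py <<'E'
import numpy as np
from scipy.optimize import least_squares
K={"top":(444.265,444.265,316.791,195.170),"side":(471.483,471.483,326.352,203.200)}
P={"top":np.array([[-0.0144,-0.9897,0.1427,0.3852],[-0.9999,0.0147,0.0011,0.1499],[-0.0032,-0.1427,-0.9898,1.1717]]),
"side":np.array([[-0.9424,0.2765,-0.188,0.6958],[0.3341,0.7559,-0.563,0.6339],[-0.0136,-0.5934,-0.8048,0.7984]])}
def ray(c,p,z):
    fx,fy,cx,cy=K[c];d=P[c][:,:3]@[(p[0]-cx)/fx,(p[1]-cy)/fy,1];o=P[c][:,3];return o+d*(z-o[2])/d[2]
full={"top":lambda p:((p[0]+.5)/6-.5+303,(p[1]+.5)/6-.5+160),"side":lambda p:((p[0]+.5)/5-.5+250,(p[1]+.5)/5-.5+125)}
def crop(c,p,z): return ray(c,full[c](p),z)
E
python3 - <<'E'
from h import *
S=np.array([[.093,.103],[.093,-.103],[-.053,-.103],[-.053,.103]])
C={"top":[(62,41),(549,45),(551,390),(58,383)],"side":[(180,547),(55,157),(383,75),(545,448)]}
def fit(cs):
    W=np.vstack([[crop(c,p,.068)[:2] for p in C[c]] for c in cs]);Q=np.vstack([S]*len(cs))
    f=lambda v:((Q@np.array([[np.cos(v[2]),np.sin(v[2])],[-np.sin(v[2]),np.cos(v[2])]])+v[:2])-W).ravel()
    r=least_squares(f,[.5,.1,0]);return r.x,r.fun
for cs in(["top"],["side"],["top","side"]):
    x,e=fit(cs);print(cs,x[:2].round(4),np.degrees(x[2]).round(2),(e*1e3).round(1))
c,s=np.cos(x[2]),np.sin(x[2]);R=np.array([[c,s],[-s,c]])
for n,cam,p,z in[("key","top",(447,464),.055),("key","side",(486,132),.055),("dial","top",(305,463),.06),("lever","top",(513,299),.103),("lever","side",(313,55),.103),
 ("plFL","top",(108,338),.082),("plFR","top",(406,340),.082),("plRL","top",(110,138),.082),("plRR","top",(406,138),.082),("plRL","side",(272,440),.082),("plFL","side",(475,398),.082),
 ("red","top",(655,130),.068),("jar","top",(676,305),.078)]:
    w=crop(cam,p,z)[:2];print(n,cam,w.round(4),(R@(w-x[:2])*1e3).round(1))
E
```

```text
['top'] [0.5231 0.0598] -1.55 [ 0.8  0.4  0.  -0.1 -0.3 -1.  -0.6  0.8]
['side'] [0.5244 0.0646] -1.78 [ 1.5  1.2  1.2 -1.9 -0.8 -0.3 -1.9  1. ]
['top', 'side'] [0.5238 0.0622] -1.67 [ 1.7  2.6  0.5  2.1  0.2  1.5  0.3  3.3  0.7 -1.   0.7 -4.1 -1.2 -2.8
 -2.8 -1.5]
key top [0.4383 0.0017] [-83.7 -63. ]
key side [ 0.435  -0.0015] [-86.9 -66.3]
dial top [0.4394 0.0613] [-84.4  -3.4]
lever top [ 0.5019 -0.0208] [-19.4 -83.6]
lever side [ 0.5031 -0.0249] [-18.2 -87.7]
plFL top [0.4906 0.1425] [-35.5  79.3]
plFR top [0.488  0.0204] [-34.6 -42.9]
plRL top [0.5738 0.1404] [47.7 79.6]
plRR top [0.572  0.0177] [ 49.5 -43.1]
plRL side [0.5748 0.1389] [48.8 78.2]
plFL side [0.4969 0.1468] [-29.3  83.7]
red top [ 0.5762 -0.0886] [  56.8 -149.3]
jar top [ 0.5012 -0.0918] [ -18.1 -154.6]
```

Emit:
arm_command(delta_rot=[[0, 0, -2], [0, 0, -4], [0, 0, -6], [0, 0, -8], [0, 0, -10], [0, 0, -12], [0, 0, -14], [0, 0, -16], [0, 0, -18], [0, 0, -20], [0, 0, -20], [0, 0, -20]], delta_pos=[[-0.028, -0.027, 0], [-0.056, -0.054, 0], [-0.084, -0.081, 0], [-0.112, -0.108, 0], [-0.14, -0.135, 0], [-0.168, -0.162, 0], [-0.196, -0.188, 0], [-0.224, -0.214, 0], [-0.252, -0.24, 0], [-0.28, -0.267, 0], [-0.308, -0.294, 0], [-0.336, -0.32, 0]], gripper=[-0.4, -0.4, -0.4, -0.4, -0.4, -0.4, -0.4, -0.4, -0.4, -0.4, -0.4, -0.4])

```text
time: 1.1
position: [0.425, 0.1572, 0.2224]
tool_rot: [0.015, 1.0, -0.0, -0.0]
ft_force: [0.3, 0.2, -0.5]
grip_width: 0.0604
grip_force: 0.0
```

Emit:
arm_command(delta_rot=[[0, 0, 0], [0, 0, 0], [0, 0, 0], [0, 0, 0], [0, 0, 0], [0, 0, 0]], delta_pos=[[-0.012, -0.025, 0.02], [-0.024, -0.05, 0.04], [-0.0365, -0.074, 0.06], [-0.0365, -0.074, 0.09], [-0.0365, -0.074, 0.11], [-0.0365, -0.074, 0.11]], gripper=[-0.4, -0.4, -0.4, -0.4, -0.4, -0.4])

```text
time: 1.6
position: [0.4564, 0.0834, 0.1092]
tool_rot: [0.016, 1.0, 0.0, -0.004]
ft_force: [-0.2, 0.1, -0.1]
grip_width: 0.0608
grip_force: 0.0
```

Run:
```python
from rig import status, viewer
import cv2
c=viewer.camera("side")["pixels"]; cv2.imwrite("pics/side1c.png",cv2.resize(c[75:235,250:430],None,fx=4,fy=3.75,interpolation=cv2.INTER_CUBIC))
o=status.get_obs();print(o["position"],o["ft_force"])
```

```text
[0.45739846 0.08380812 0.1108417 ] [ 0.39529257 -0.17614701  0.22636408]
```

View pics/side1c.png

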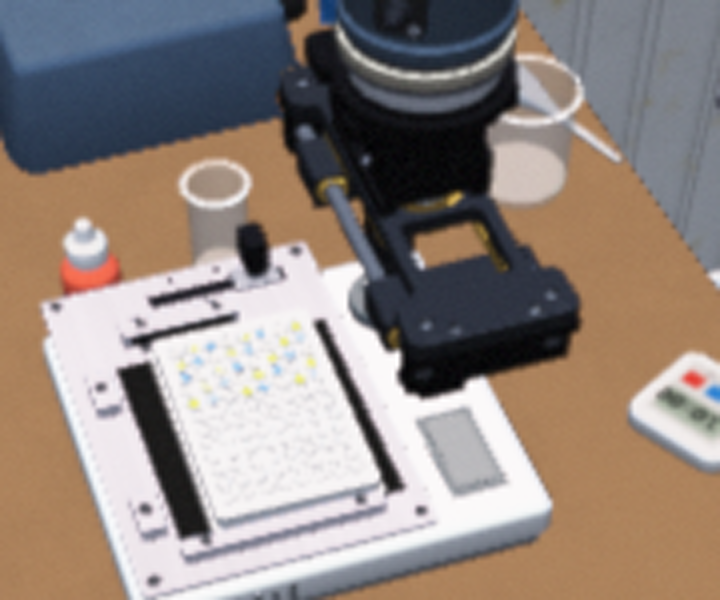

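Fingers hang clear, in front of the plate (left fingertip at about (415,390)). Lowering and starting the push.

Emit:
arm_command(delta_rot=[[0, 0, 0], [0, 0, 0], [0, 0, 0], [0, 0, 0], [0, 0, 0], [0, 0, 0], [0, 0, 0], [0, 0, 0], [0, 0, 0], [0, 0, 0], [0, 0, 0], [0, 0, 0]], delta_pos=[[0, 0, 0.018], [0, 0, 0.036], [0, 0, 0.036], [-0.006, 0, 0.036], [-0.012, 0, 0.036], [-0.016, 0, 0.036], [-0.019, 0, 0.036], [-0.022, 0, 0.036], [-0.025, 0, 0.036], [-0.028, 0, 0.036], [-0.031, 0, 0.036], [-0.034, 0, 0.036]], gripper=[-0.4, -0.4, -0.4, -0.4, -0.4, -0.4, -0.4, -0.4, -0.4, -0.4, -0.4, -0.4])

```text
time: 2.65
position: [0.4933, 0.083, 0.0765]
tool_rot: [0.015, 1.0, 0.0, -0.0]
ft_force: [-0.8, 0.1, 0.9]
grip_width: 0.0612
grip_force: 0.3
```

Emit:
arm_command(delta_rot=[[0, 0, 0], [0, 0, 0], [0, 0, 0], [0, 0, 0]], delta_pos=[[-0.0015, 0, 0], [-0.003, 0, 0], [-0.0045, 0, 0], [-0.0055, 0, 0]], gripper=[-0.4, -0.4, -0.4, -0.4])

```text
time: 2.98
position: [0.4988, 0.0829, 0.0765]
tool_rot: [0.015, 1.0, -0.0, -0.0]
ft_force: [0.1, 0.2, -0.5]
grip_width: 0.0609
grip_force: 0.1
```

Emit:
arm_command(delta_rot=[[0, 0, 0], [0, 0, 0]], delta_pos=[[-0.001, 0, 0], [-0.0015, 0, 0]], gripper=[-0.4, -0.4])

```text
time: 3.15
position: [0.5002, 0.0828, 0.0765]
tool_rot: [0.015, 1.0, -0.0, -0.0]
ft_force: [-1.6, -0.6, -0.5]
grip_width: 0.0607
grip_force: 0.5
```

Emit:
arm_command(delta_rot=[[0, 0, 0], [0, 0, 0]], delta_pos=[[-0.001, 0, 0], [-0.0015, 0, 0]], gripper=[-0.4, -0.4])

```text
time: 3.32
position: [0.5002, 0.0828, 0.0765]
tool_rot: [0.015, 1.0, -0.0, -0.002]
ft_force: [-3.8, -0.6, 2.6]
grip_width: 0.0611
grip_force: 1.9
```

Emit:
arm_command(delta_rot=[[0, 0, 0], [0, 0, 0], [0, 0, 0]], delta_pos=[[-0.001, 0, 0], [-0.0015, 0, 0], [-0.0015, 0, 0]], gripper=[-0.4, -0.4, -0.4])

```text
time: 3.57
position: [0.5003, 0.0828, 0.0763]
tool_rot: [0.015, 1.0, -0.0, -0.003]
ft_force: [-6.2, -1.2, 5.0]
grip_width: 0.0612
grip_force: 2.9
```

Emit:
arm_command(delta_rot=[[0, 0, 0], [0, 0, 0], [0, 0, 0], [0, 0, 0], [0, 0, 0], [0, 0, 0], [0, 0, 0], [0, 0, 0], [0, 0, 0], [0, 0, 0]], delta_pos=[[0.008, 0, 0], [0.02, 0, 0], [0.034, 0, -0.01], [0.034, 0, -0.04], [0.034, -0.03, -0.05], [0.034, -0.06, -0.05], [0.034, -0.085, -0.05], [0.034, -0.106, -0.05], [0.034, -0.106, -0.05], [0.034, -0.106, -0.05]], gripper=[-0.4, -0.4, -0.4, 1, 1, 1, 1, 1, 1, 1])

```text
time: 4.4
position: [0.4669, -0.0231, 0.1268]
tool_rot: [0.016, 1.0, -0.0, 0.001]
ft_force: [-0.7, -0.5, 1.0]
grip_width: 0.0224
grip_force: 0.0
```

Run:
```python
from rig import status, viewer
import cv2
c=viewer.camera("side")["pixels"]; cv2.imwrite("pics/side2c.png",cv2.resize(c[95:245,245:395],None,fx=4,fy=4,interpolation=cv2.INTER_CUBIC))
o=status.get_obs();print(o["position"],o["ft_force"],o["grip_width"])
```

```text
[ 0.46639353 -0.02220929  0.12661024] [-0.33138793  0.23958209  0.18886106] 0.01845627379909882
```

View pics/side2c.png

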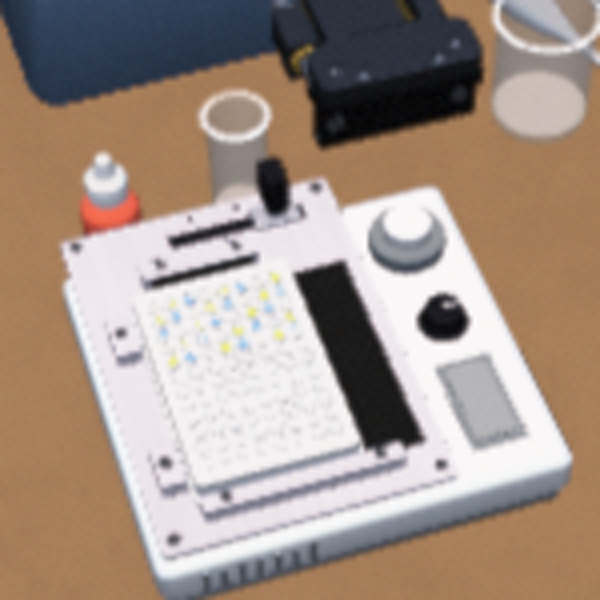

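Plate now sits against the rear stops (its far edge meets the stop blocks at about (125,340) and (170,465)), with the wide mat strip in front. Lowering to the lever and pushing it.

Emit:
arm_command(delta_rot=[[0, 0, 0], [0, 0, 0], [0, 0, 0], [0, 0, 0], [0, 0, 0], [0, 0, 0], [0, 0, 0], [0, 0, 0], [0, 0, 0], [0, 0, 0], [0, 0, 0], [0, 0, 0]], delta_pos=[[0, 0, 0.014], [0, 0, 0.028], [0, 0, 0.041], [0, 0, 0.041], [0, 0, 0.041], [-0.004, 0, 0.041], [-0.008, 0, 0.041], [-0.012, 0, 0.041], [-0.015, 0, 0.041], [-0.018, 0, 0.041], [-0.021, 0, 0.041], [-0.024, 0, 0.041]], gripper=[1, 1, 1, 1, 1, 1, 1, 1, 1, 1, 1, 1])

```text
time: 5.45
position: [0.4872, -0.0225, 0.0854]
tool_rot: [0.014, 1.0, 0.0, -0.003]
ft_force: [-8.6, -1.0, 5.6]
grip_width: 0.0002
grip_force: 4.3
```

Emit:
arm_command(delta_rot=[[0, 0, 0], [0, 0, 0], [0, 0, 0], [0, 0, 0], [0, 0, 0], [0, 0, 0], [0, 0, 0], [0, 0, 0], [0, 0, 0], [0, 0, 0], [0, 0, 0], [0, 0, 0]], delta_pos=[[-0.0025, 0, 0], [-0.005, 0, 0], [-0.0075, 0, 0], [-0.01, 0, 0], [-0.0125, 0, 0], [-0.015, 0, 0], [-0.0175, 0, 0], [-0.02, 0, 0], [-0.0225, 0, 0], [-0.025, 0, 0], [-0.0275, 0, 0], [-0.03, 0, 0]], gripper=[1, 1, 1, 1, 1, 1, 1, 1, 1, 1, 1, 1])

```text
time: 6.45
position: [0.5086, -0.0225, 0.0848]
tool_rot: [0.013, 1.0, 0.001, -0.013]
ft_force: [-22.1, -4.0, 16.9]
grip_width: 0.0006
grip_force: 11.4
```

Emit:
arm_command(delta_rot=[[0, 0, 0], [0, 0, 0], [0, 0, 0], [0, 0, 0], [0, 0, 0], [0, 0, 0]], delta_pos=[[-0.0025, 0, 0], [-0.005, 0, 0], [-0.0075, 0, 0], [-0.01, 0, 0], [-0.0125, 0, 0], [-0.0125, 0, 0]], gripper=[1, 1, 1, 1, 1, 1])

```text
time: 6.95
position: [0.5301, -0.0235, 0.085]
tool_rot: [0.015, 1.0, 0.001, -0.003]
ft_force: [-6.2, 0.8, 2.1]
grip_width: 0.0005
grip_force: 3.2
```

Emit:
arm_command(delta_rot=[[0, 0, 0], [0, 0, 0], [0, 0, 0]], delta_pos=[[-0.002, 0, 0], [-0.004, 0, 0], [-0.004, 0, 0]], gripper=[1, 1, 1])

```text
time: 7.2
position: [0.5303, -0.0234, 0.085]
tool_rot: [0.014, 1.0, 0.001, -0.007]
ft_force: [-12.8, -1.4, 8.1]
grip_width: 0.0005
grip_force: 6.6
```

Emit:
arm_command(delta_rot=[[0, 0, 0], [0, 0, 0], [0, 0, 0]], delta_pos=[[-0.002, 0, 0], [-0.004, 0, 0], [-0.004, 0, 0]], gripper=[1, 1, 1])

```text
time: 7.45
position: [0.5304, -0.0234, 0.085]
tool_rot: [0.014, 1.0, 0.001, -0.011]
ft_force: [-20.2, -3.0, 15.2]
grip_width: -0.0001
grip_force: 10.0
```

Emit:
arm_command(delta_rot=[[0, 0, 0], [0, 0, 0], [0, 0, 0], [0, 0, 0], [0, 0, 0], [0, 0, 0], [0, 0, 0], [0, 0, 0]], delta_pos=[[0.01, 0, 0], [0.025, 0, 0], [0.04, 0, -0.02], [0.06, 0, -0.04], [0.08, 0.012, -0.04], [0.104, 0.022, -0.04], [0.104, 0.022, -0.04], [0.104, 0.022, -0.04]], gripper=[1, 1, 1, 1, 1, 1, 1, 1])

```text
time: 8.12
position: [0.438, 0.0008, 0.1261]
tool_rot: [0.015, 1.0, -0.0, 0.001]
ft_force: [0.5, -0.5, 0.0]
grip_width: 0.0004
grip_force: 0.0
```

Run:
```python
from rig import status, viewer
import cv2
c=viewer.camera("side")["pixels"]; cv2.imwrite("pics/side3c.png",cv2.resize(c[95:245,245:395],None,fx=4,fy=4,interpolation=cv2.INTER_CUBIC))
o=status.get_obs();print(o["position"],o["ft_force"],o["grip_width"])
```

```text
[4.39483827e-01 2.47992280e-04 1.26109697e-01] [ 0.55311687 -0.82043622 -0.1930414 ] 0.0001679999699453556
```

View pics/side3c.png

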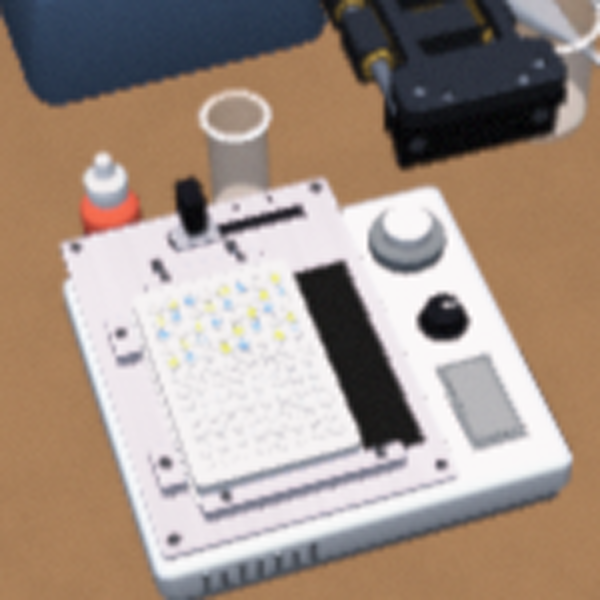

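The lever is at the rear end of its slot (about (190,205)), the jaw is against the plate, and bottle and jar are still in place. Pressing the key.

Emit:
arm_command(delta_rot=[[0, 0, 0], [0, 0, 0], [0, 0, 0], [0, 0, 0], [0, 0, 0]], delta_pos=[[0.002, 0, 0.02], [0.002, 0, 0.04], [0.002, 0, 0.055], [0.002, 0, 0.062], [0.002, 0, 0.062]], gripper=[1, 1, 1, 1, 1])

```text
time: 8.58
position: [0.4378, -0.0002, 0.063]
tool_rot: [0.015, 1.0, -0.0, 0.001]
ft_force: [0.0, -0.9, 4.0]
grip_width: 0.0004
grip_force: 2.2
```

Emit:
arm_command(delta_rot=[[0, 0, 0], [0, 0, 0], [0, 0, 0], [0, 0, 0]], delta_pos=[[0, 0, 0.0015], [0, 0, 0.003], [0, 0, 0.0045], [0, 0, 0.0045]], gripper=[1, 1, 1, 1])

```text
time: 8.92
position: [0.4379, -0.0002, 0.0619]
tool_rot: [0.015, 1.0, -0.001, 0.003]
ft_force: [-3.9, 0.1, 30.4]
grip_width: 0.0001
grip_force: 15.2
```

Emit:
arm_command(delta_rot=[[0, 0, 0], [0, 0, 0], [0, 0, 0], [0, 0, 0], [0, 0, 0]], delta_pos=[[0, 0, -0.005], [0, 0, -0.02], [0, 0, -0.05], [0, 0, -0.08], [0, 0, -0.08]], gripper=[1, 1, 1, 1, 1])

```text
time: 9.33
position: [0.4403, -0.0005, 0.1436]
tool_rot: [0.015, 1.0, -0.001, 0.006]
ft_force: [1.7, 0.4, -0.6]
grip_width: 0.0005
grip_force: 0.0
```

Run:
```python
from rig import status, viewer
import cv2,numpy as np
c=viewer.camera("side")["pixels"]; cv2.imwrite("pics/side4c.png",np.hstack([cv2.resize(i[95:245,245:395],(390,390),interpolation=cv2.INTER_CUBIC) for i in (c,cv2.imread("pics/side0.png"))]))
o=status.get_obs();print(o["position"],o["ft_force"])
```

```text
[ 4.39226457e-01 -3.35825946e-04  1.41845467e-01] [-0.08150214 -0.14930038 -0.35983783]
```

View pics/side4c.png

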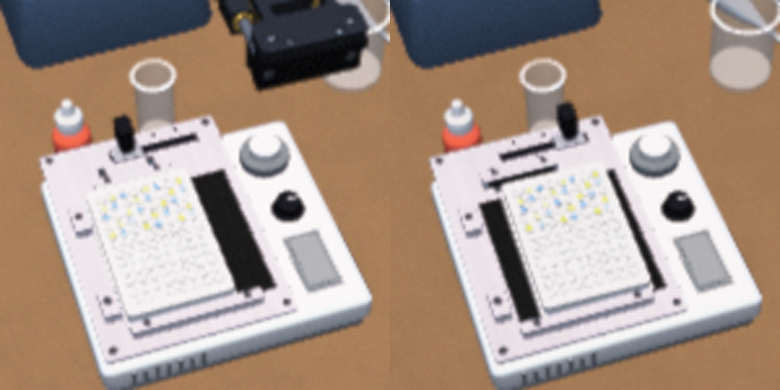

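The key top triangulates to z≈0.066. The tip reached 0.062 against a hard stop, so the key went fully down. The plate, lever and neighbouring items look right.

```bash
python3 -c "
from rig import robot
print(robot.hand_in())"
```

```text
the job is handed in; nothing more can be done
None
```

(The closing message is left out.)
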